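# Seat the tube block in the shaker's retaining pocket

### The arm

A 6-joint arm with a two-finger parallel gripper is mounted at the origin on a cart in front of the work surface, level with it; the furniture and walls round the work are solid. World frame = base frame: x ahead of the robot, y to its left, z up, the work surface at z = 0. Lengths are in m, angles in degrees, forces in N, time in s.
With the tool pointing down it reaches from about 0.325 to 0.925 m from the base axis. Payload 3.1 kg.
Tool frame: the origin (TCP) lies at the very end of the fingers, on their centre line; the grasp point (between the pads) lies 19 mm behind it; z points along the fingers, y is the line along which they close (so a half turn about z gives the same grasp; the last joint's range is limited). The gripper opens to 85 mm and grips with 20 to 120 N. Pads are 22 mm wide; open, the fingers measure 114 mm over their backs; the gripper's body (76 mm by 85 mm) begins 54 mm behind the grasp point. The pads swing forward as they close: fully open they stand 13 mm farther back than shut.
Start: joints at [69.202, 12.427, 92.441, -0, 75.132, -6.429], TCP at [0.155, 0.605, 0.231] pointing down, gripper open.
Joint ranges: [-157.48, 157.48], [-44.54, 120.13], [17.64, 146.25], [-64.5, 244.5], [7.68, 150.69], [-147.95, 147.95]. Speed limits (degrees/s): [159.86, 159.86, 180, 180, 180, 180].

### API

Orientations are given as [roll, pitch, yaw] about the fixed x, y, z axes, in that order (R = Rz(yaw) Ry(pitch) Rx(roll)).
In Python, from rig import monitor, optics, finish_job gives the robot as it stands. The module is installed in compiled form; this text tells all that it offers.
- The arm moves only by the tool servo_tool, never from a script. Its argument "moves" is a list of rows, each an object with "gripper": the closure in counts, from 0 (fully open) to 255 (shut); "travel": the shift along the tool's x, y, z in units of 40 mm (1.0 is 40 mm), a list of three; "angular": the turn, a rotation vector about the tool's x, y, z in units of 6 degrees (1.0 is 6 degrees), a list of three. In form: [{"gripper": gripper, "travel": [tx, ty, tz], "angular": [rx, ry, rz]}, ...]. A call has 1 to 20 rows; each row is the pose to reach, as a shift and turn from the pose commanded when the call began, along the tool's axes at that moment; what a row does not reach only later rows make up. A row lasts 1/10 s, in which the tool goes at most 50 mm and 8.59 degrees, less where a joint would pass 70% of its speed; a pose out of reach is approached as far as the arm can. A call with a gripper value outside its range is refused whole. The fingers move at their own pace and stop on an object; "squeeze" is the grip in N (left out, the last holds). Time passes only in rows, so rows that repeat a pose let the fingers close. It gives the time, the measured TCP pose, the force, the opening and the grip force at its end, in the units of the state.
- monitor.observe(): the state, without advancing time (a new reading comes with each control period).
- optics.get_image(name): name is "scene" or "top" or "wrist"; returns the picture (400x640x3 uint8, red, green, blue); there is no depth.
- optics.camera_info(name): a dict with "fx", "fy", "cx", "cy" (pixels), "xyz" and "attitude" of the camera in the world. Camera axes: x right, y down, z forward; pixel columns grow to the right and rows downward; lengths in m; the calibration is good to about 2 mm. The wrist camera is an equidistant fisheye: a pixel r from the principal point sees the ray r / f radians off the axis. A picture is of the moment at which its call begins: read the wrist's pose just before it. camera_info takes no time and is no camera call; for the wrist camera it gives the pose at the moment of the call.
- finish_job(): hands the job in; it is judged then, once.
The state is a dict: "time_s": time; "joint_pos": joint angles; "dq": joint speeds; "joint_efforts": joint torques, N m; "tcp_pos": TCP position; "ee_rot": TCP orientation; "ft_force": force on the tool from outside, world axes, zero at the start; "wrist_torque": the same for the moment, N m; "width": opening from 0.0 (shut) to 1.0 (fully open); "grip_force": force on a finger pad.
Only numpy, scipy, OpenCV 4.12 (cv2) and the standard library are available. Lean on these libraries where they do the work, as an engineer would, in place of code of your own. Each camera call takes 0.05 s, during which the arm holds its last target. There are 200 camera calls.

### The job

Fit the loose aluminium tube block to the shaker: set its foot flat on the platform in front of the retaining block so that it presses the sprung catch down, and, still holding it down, slide it back under the overhanging lip, against the sprung plunger, until the catch springs up in front of its foot and locks it in. The platform has stopped somewhere on its orbit and rides on delicate flexures, so find the pocket by feel and never ram the block or press it hard; then let go of it and leave the things around undisturbed.

Things in the scene. Friction and masses are not known exactly. Their poses are not given: they have to be found in the camera images.
- block_centre (a point): Centre, 24 mm above the underside, of the loose aluminium tube block (0.28-0.46 kg). Foot plate 90 (its x) x 64 (its y) x 8 mm; on it the body, 64 (x) x 56 (y) x 40 mm, with six tube holes in its top: the foot stands out 13 mm at each x end. z up. It starts on the worktop. Grip it by the body's y sides, 56 mm apart. Turned by half a turn it is the same.
- pocket (a point): Point on top of the shaker's level platform, 70 mm above the worktop, under the centre of the seated block when the platform is at mid-orbit. It stops anywhere: plate, retaining block and catch are really up to 4 mm from their mean place in x and in y, not turned; find them by feel. x: into the pocket (direction of the slide); y left; z up. Set the block down 50 to 42 mm in front (-x).
- shaker: Fixed grey box with a black base, 236 x 160 mm, axes as the pocket point, which lies 16 mm in x, 70 mm up from its origin. On the plate, relative to the real seat: steel stop wall at x +45 mm; lip from +34 mm back, 84 mm wide, underside 10, top 20 mm above the plate (foot: 8 mm); cheeks 67 mm apart from +23 mm, 10 mm high, lead-ins flaring to 82 mm at +5 mm. Plate x -104..+84, y +-62 mm.
- catch (a joint): Steel bar, 9 (x) x 29 (y) mm, centre 51 mm in front of the real seat. Value in m: 0 up, 5 mm proud; 0.005 flush. Spring 2.6 N when up, 4.6 N flush: it lifts the block's front, so hold the block down (about 7 N). A brass plunger in the stop wall pushes back with 5 N in the last 4.5 mm, 8 N at the wall; the catch springs up when the foot is within 1.7 mm of the wall, and holds it.
- timer: Bystander: white kitchen timer, 66 x 66 x 19 mm, lying on the worktop; origin at the centre of its underside.
- marker: Bystander: marker pen, 118 mm long, 13 mm thick, lying on the worktop; origin at the centre of its underside, long axis y.
- vial: Bystander: small brown vial, 24 mm across, 47 mm high, standing on the worktop; origin at the centre of its underside.

How it is judged:
By the outcome, as a careful person would: the job done as asked, in the order asked, and still so for the second after the job is handed in, with the robot touching nothing.
It also fails if it takes over 58 s, if anything falls off the work surface, if the arm or the gripper's body presses on something with over 40 N, if the wrist force passes 120 N, or if a joint passes its speed limit or range.

## Working session

There is one attempt and no reset: what is moved stays moved. The work goes in short steps, Python scripts to look and compute and a tool call to move; the robot and the scene stay as the last step left them, time stands still between calls to the robot, and variables do not carry over. Pictures are saved under pics/ and viewed, at most 10 in all, crops included, and the job is handed in when it is done.

Besides the shell and the picture viewer there is one more tool, called as name([rows], argument=value, ...), one row to a line, values as JSON. servo_tool: Moves the arm, as the interface text tells. Its arguments: {"type":"object","properties":{"moves":{"type":"array","items":{"type":"object","properties":{"gripper":{"type":"number"},"travel":{"type":"array","items":{"type":"number"}},"angular":{"type":"array","items":{"type":"number"}}}}},"squeeze":{"type":"number"}},"required":["moves"]}

```bash
mkdir -p pics; python3 - <<'E'
from rig import monitor, optics
import cv2
for n in("scene","top"):
    im=optics.get_image(n); cv2.imwrite(f"pics/{n}1.png",im[...,::-1]); print(n,optics.camera_info(n))
s=monitor.observe(); print(s)
E
```

```text
scene {'fx': 367.80274581476556, 'fy': 367.80274581476556, 'cx': 322.7560787110672, 'cy': 197.5712898202675, 'xyz': array([ 0.19819601, -0.4938935 ,  0.56912077]), 'attitude': array([-124.80169066,    0.15077744,  -32.87172831])}
top {'fx': 466.9716776397034, 'fy': 466.9716776397034, 'cx': 319.99272538863966, 'cy': 203.34927621500998, 'xyz': array([0.40043024, 0.08589109, 1.10414204]), 'attitude': array([-170.41961543,    0.33935717,  -91.52019584])}
{'time_s': 0.1, 'joint_pos': array([ 6.92018883e+01,  1.24718866e+01,  9.25206427e+01, -3.76976215e-04,
        7.51303582e+01, -6.42787063e+00]), 'dq': array([ 0.01146061, -0.11616191, -0.19027809,  0.0394428 ,  0.08346268,
        0.04072796]), 'joint_efforts': array([-8.89581479e-04, -3.98074257e+01, -3.04970455e+01, -1.53932301e-04,
        4.19102624e-03,  7.99200535e-06]), 'tcp_pos': array([0.1548286 , 0.604765  , 0.23009239]), 'ee_rot': array([-1.79877844e+02, -1.33956729e-02,  1.65629842e+02]), 'ft_force': array([-0.68576658, -0.16053745, -1.09606513]), 'wrist_torque': array([ 0.01974705, -0.0642363 , -0.03637031]), 'grip_force': 0.0, 'width': 1.0041607353820459}
```

View pics/top1.png

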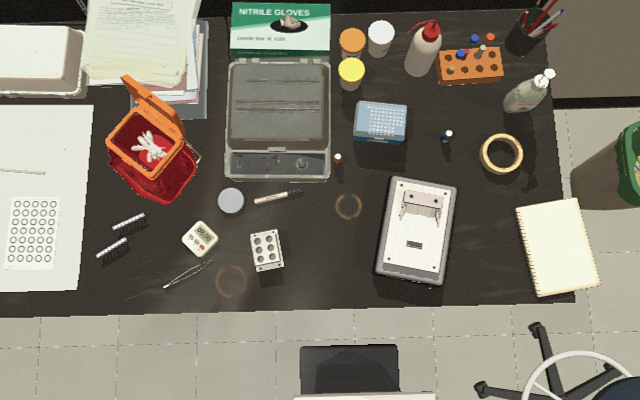

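View pics/scene1.png

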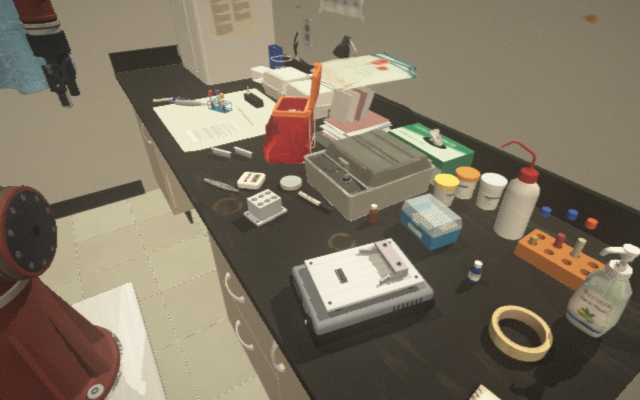

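The top view shows the block near px (266,250), the timer (200,239), the marker (278,197), the vial (338,158) and the shaker (416,230), with its stop wall toward the top of the picture (+x). I'll enlarge the block and shaker.

```bash
python3 - <<'E'
import cv2,numpy as np
im=cv2.imread("pics/top1.png")
a=cv2.resize(im[220:280,230:300],None,fx=5.5,fy=5.5,interpolation=cv2.INTER_CUBIC)
b=cv2.resize(im[170:290,366:466],None,fx=4,fy=4,interpolation=cv2.INTER_CUBIC)
c=np.zeros((480,a.shape[1]+b.shape[1],3),np.uint8);c[:a.shape[0],:a.shape[1]]=a;c[:,a.shape[1]:]=b
print(a.shape,b.shape);cv2.imwrite("pics/crop1.png",c)
E
```

```text
(330, 385, 3) (480, 400, 3)
```

View pics/crop1.png

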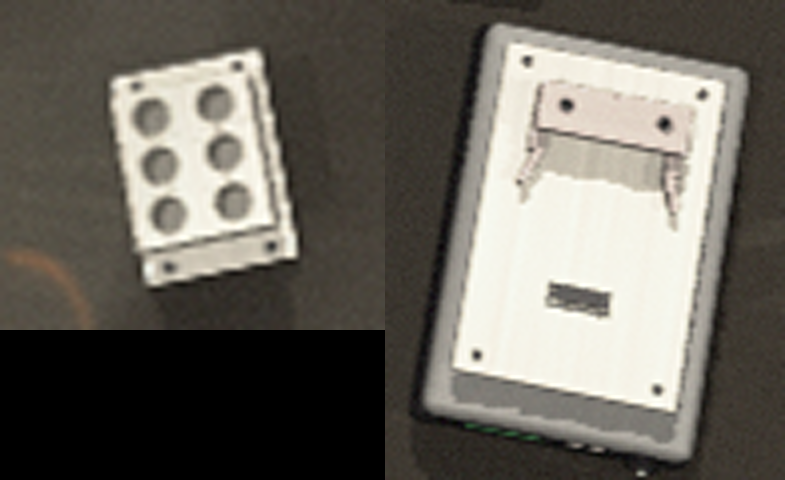

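The crop shows the block's foot corners at (150,285), (297,257), (262,50) and (112,76). The plate corners are at (508,42), (725,82), (676,411) and (453,371). The catch is at (578,300) and the lip's front edge runs from (537,128) to (687,153).

```bash
cat >h.py <<'E'
import numpy as np
from scipy.spatial.transform import Rotation as R
from rig import optics
def ray(name,uv,z):
    c=optics.camera_info(name); uv=np.atleast_2d(uv).astype(float)
    d=np.c_[(uv[:,0]-c['cx'])/c['fx'],(uv[:,1]-c['cy'])/c['fy'],np.ones(len(uv))]
    d=R.from_euler('xyz',c['attitude'],degrees=True).apply(d)
    return c['xyz']+d*((z-c['xyz'][2])/d[:,2])[:,None]
def rect(P,L,W):
    "pose of rectangle whose ordered corners are local (-L,-W..)"
    Q=np.array(L); p=P[:,:2]; pc=p.mean(0);qc=Q.mean(0)
    H=(Q-qc).T@(p-pc); th=np.arctan2(H[0,1]-H[1,0],H[0,0]+H[1,1])
    r=np.array([[np.cos(th),-np.sin(th)],[np.sin(th),np.cos(th)]])
    o=pc-r@qc
    return o,np.degrees(th),np.linalg.norm((Q@r.T+o)-p,axis=1)*1e3
E
python3 - <<'E'
from h import *
a=lambda L:(np.array(L)+0.0)/5.5+[230,220]-.5
b=lambda L:(np.array(L)-[385,0])/4+[366,170]-.5
P=ray('top',a([(150,285),(297,257),(262,50),(112,76)]),.008)
print('block',rect(P,[(-.045,.032),(-.045,-.032),(.045,-.032),(.045,.032)],0))
print('plate',rect(ray('top',b([(453,371),(676,411),(725,82),(508,42)]),.07),[(-.104,.062),(-.104,-.062),(.084,-.062),(.084,.062)],0))
print('catch',ray('top',b([(578,300)]),.074), 'lip',ray('top',b([(537,128),(687,153)]),.09))
print('timer,marker,vial,box',ray('top',[(200,239),(278,197),(338,158)],.02))
E
```

```text
block (array([0.47881039, 0.21496521]), np.float64(9.260990736973284), array([0.63742015, 0.24529745, 0.61178591, 0.92791843]))
plate (array([ 0.52891741, -0.12900996]), np.float64(-12.251361913204587), array([0.36331581, 1.03326311, 0.37544776, 0.38934159]))
catch [[ 0.47686702 -0.11654877  0.074     ]] lip [[ 0.57077081 -0.09653866  0.09      ]
 [ 0.55459514 -0.17797176  0.09      ]]
timer,marker,vial,box [[0.50707362 0.36894487 0.02      ]
 [0.60145489 0.18617037 0.02      ]
 [0.69236623 0.04145623 0.02      ]]
```

servo_tool([
  {"gripper": 0,"travel": [-10.27,-7.43,2.1],"angular": [0,0,-3.94]},
  {"gripper": 0,"travel": [-10.27,-7.43,2.1],"angular": [0,0,-3.94]},
  {"gripper": 0,"travel": [-10.27,-7.43,2.1],"angular": [0,0,-3.94]},
  {"gripper": 0,"travel": [-10.27,-7.43,2.1],"angular": [0,0,-3.94]},
  {"gripper": 0,"travel": [-10.27,-7.43,2.1],"angular": [0,0,-3.94]},
  {"gripper": 0,"travel": [-10.27,-7.43,2.1],"angular": [0,0,-3.94]},
  {"gripper": 0,"travel": [-10.27,-7.43,2.1],"angular": [0,0,-3.94]},
  {"gripper": 0,"travel": [-10.27,-7.43,2.1],"angular": [0,0,-3.94]},
  {"gripper": 0,"travel": [-10.27,-7.43,2.1],"angular": [0,0,-3.94]},
  {"gripper": 0,"travel": [-10.27,-7.43,2.1],"angular": [0,0,-3.94]},
  {"gripper": 0,"travel": [-10.27,-7.43,2.1],"angular": [0,0,-3.94]},
  {"gripper": 0,"travel": [-10.27,-7.43,2.1],"angular": [0,0,-3.94]},
  {"gripper": 0,"travel": [-10.27,-7.43,2.1],"angular": [0,0,-3.94]},
  {"gripper": 0,"travel": [-10.27,-7.43,2.1],"angular": [0,0,-3.94]},
  {"gripper": 0,"travel": [-10.27,-7.43,2.1],"angular": [0,0,-3.94]},
  {"gripper": 0,"travel": [-10.27,-7.43,2.1],"angular": [0,0,-3.94]},
], squeeze=50)

```text
time_s: 1.7
tcp_pos: [0.4787, 0.2167, 0.1475]
ee_rot: [180.0, 0.0, -170.6]
ft_force: [-0.3, -0.3, -0.1]
width: 1.0
grip_force: 0.0
```

```bash
python3 - <<'E'
from rig import monitor, optics
import cv2
s=monitor.observe();print({k:s[k] for k in('time_s','tcp_pos','ee_rot','joint_pos')}); print(optics.camera_info('wrist'))
cv2.imwrite('pics/w1.png',optics.get_image('wrist')[...,::-1])
E
```

```text
{'time_s': 1.7, 'tcp_pos': array([0.47868131, 0.21667604, 0.14753852]), 'ee_rot': array([ 1.79991227e+02,  1.69415443e-02, -1.70617757e+02]), 'joint_pos': array([ 1.66943102e+01,  5.46318866e+00,  1.09950618e+02,  7.24760492e-03,
        6.45682727e+01, -8.26910457e+01])}
{'fx': 309.70691628693146, 'fy': 309.70691628693146, 'cx': 315.36962507700173, 'cy': 199.81709264829266, 'xyz': array([0.40318184, 0.20377932, 0.28978334]), 'attitude': array([1.62456122e+02, 9.05812148e-03, 9.93654124e+01])}
```

View pics/w1.png

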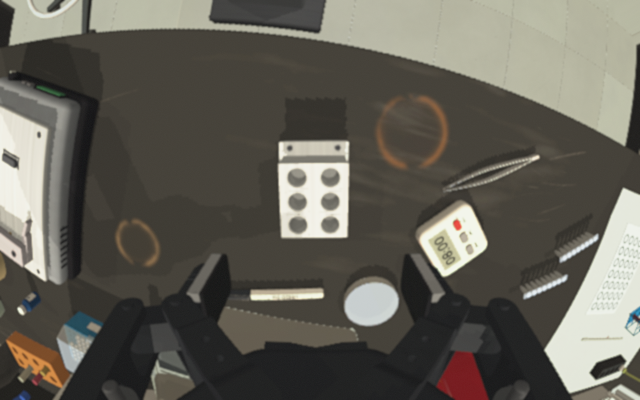

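The wrist view shows the block square to the gripper. Its body-top corners are at (279,163), (348,163), (348,238) and (279,238), and the near foot edge runs from (277,140) to (349,140).

```bash
cat >>h.py <<'E'
def wray(uv,z,c):
    u=np.atleast_2d(uv)-[c['cx'],c['cy']]; r=np.linalg.norm(u,axis=1)/c['fx']
    d=np.c_[u/np.linalg.norm(u,axis=1)[:,None]*np.sin(r)[:,None],np.cos(r)]
    d=R.from_euler('xyz',c['attitude'],degrees=True).apply(d)
    return c['xyz']+d*((z-c['xyz'][2])/d[:,2])[:,None]
E
python3 - <<'E'
from h import *
import cv2
c=optics.camera_info('wrist')
im=cv2.imread('pics/w1.png');cv2.imwrite('pics/w1c.png',cv2.resize(im[125:250,260:370],None,fx=4.5,fy=4.5,interpolation=cv2.INTER_CUBIC))
P=wray([(279,163),(348,163),(348,238),(279,238)],.048,c)
print(P,rect(P,[(-.032,-.028),(-.032,.028),(.032,.028),(.032,-.028)],0))
print(wray([(277,140),(349,140)],.008,c))
E
```

```text
[[0.45309121 0.18243808 0.048     ]
 [0.44419423 0.23662912 0.048     ]
 [0.50813501 0.24928133 0.048     ]
 [0.51781512 0.19072122 0.048     ]] (array([0.4808089 , 0.21476744]), np.float64(9.291384848791504), array([0.80875733, 0.79323149, 1.73529548, 1.821119  ]))
[[0.44029664 0.17411183 0.008     ]
 [0.42966959 0.23905298 0.008     ]]
```

View pics/w1c.png

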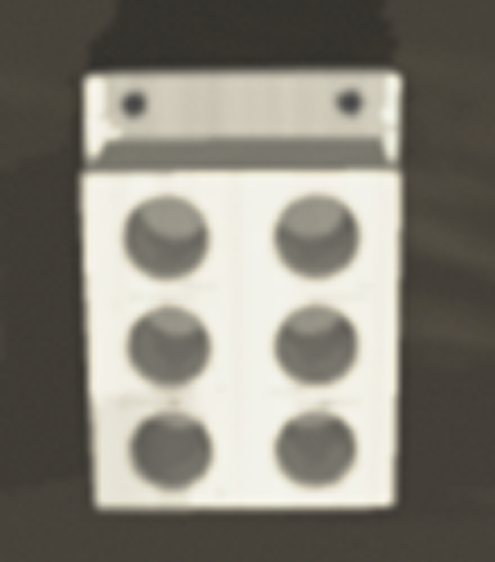

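```bash
python3 - <<'E'
from h import *
c=optics.camera_info('wrist')
t=lambda L:np.array(L)/4.5+[260,125]-.5
P=wray(t([(83,172),(401,172),(396,507),(97,507)]),.048,c)
print(rect(P,[(-.032,-.028),(-.032,.028),(.032,.028),(.032,-.028)],0))
P=wray(t([(84,73),(401,73)]),.008,c); d=P[1]-P[0]
print(np.degrees(np.arctan2(-d[0],d[1])),np.linalg.norm(d),P.mean(0)[:2]+.045*np.array([np.cos(np.radians(9.3)),np.sin(np.radians(9.3))]))
E
```

```text
(array([0.48025914, 0.21492925]), np.float64(9.716153526612437), array([0.57413229, 0.11849887, 0.84377513, 0.39949904]))
9.30355432520315 0.06439704650166996 [0.4800037  0.21431897]
```

servo_tool([
  {"gripper": 0,"travel": [-0.02,0.01,1.0],"angular": [0,0,0]},
  {"gripper": 0,"travel": [-0.02,0.01,2.0],"angular": [0,0,0]},
  {"gripper": 0,"travel": [-0.02,0.01,2.8],"angular": [0,0,0]},
  {"gripper": 0,"travel": [-0.02,0.01,3.3],"angular": [0,0,0]},
  {"gripper": 0,"travel": [-0.02,0.01,3.3],"angular": [0,0,0]},
  {"gripper": 0,"travel": [-0.02,0.01,3.3],"angular": [0,0,0]},
])

```text
time_s: 2.35
tcp_pos: [0.48, 0.2165, 0.0155]
ee_rot: [-180.0, -0.0, -170.7]
ft_force: [0.9, -0.3, -0.4]
width: 1.0
grip_force: 0.0
```

servo_tool([
  {"gripper": 0,"travel": [0,-0.04,0.02],"angular": [0,0,0]},
  {"gripper": 0,"travel": [0,-0.04,0.02],"angular": [0,0,0]},
  {"gripper": 255,"travel": [0,-0.04,0.02],"angular": [0,0,0]},
  {"gripper": 255,"travel": [0,-0.04,0.02],"angular": [0,0,0]},
  {"gripper": 255,"travel": [0,-0.04,0.02],"angular": [0,0,0]},
  {"gripper": 255,"travel": [0,-0.04,0.02],"angular": [0,0,0]},
  {"gripper": 255,"travel": [0,-0.04,0.02],"angular": [0,0,0]},
  {"gripper": 255,"travel": [0,-0.04,0.02],"angular": [0,0,0]},
], squeeze=50)

```text
time_s: 3.15
tcp_pos: [0.4811, 0.2149, 0.0155]
ee_rot: [180.0, 0.1, -170.7]
ft_force: [-1.2, 0.3, 5.0]
width: 0.645
grip_force: 55.6
```

servo_tool([
  {"gripper": 255,"travel": [0,0,-0.5],"angular": [0,0,0]},
  {"gripper": 255,"travel": [0,0,-1.5],"angular": [0,0,0]},
  {"gripper": 255,"travel": [0,0,-2.5],"angular": [0,0,0]},
  {"gripper": 255,"travel": [0,0,-3.4],"angular": [0,0,0]},
  {"gripper": 255,"travel": [0.1,-0.7,-3.6],"angular": [0,0,0.3]},
  {"gripper": 255,"travel": [0.26,-1.7,-3.6],"angular": [0,0,0.8]},
  {"gripper": 255,"travel": [0.41,-2.7,-3.6],"angular": [0,0,1.2]},
  {"gripper": 255,"travel": [0.56,-3.7,-3.6],"angular": [0,0,1.7]},
  {"gripper": 255,"travel": [0.72,-4.7,-3.6],"angular": [0,0,2.2]},
  {"gripper": 255,"travel": [0.87,-5.7,-3.6],"angular": [0,0,2.7]},
  {"gripper": 255,"travel": [1.02,-6.7,-3.6],"angular": [0,0,3.1]},
  {"gripper": 255,"travel": [1.16,-7.6,-3.6],"angular": [0,0,3.4]},
  {"gripper": 255,"travel": [1.23,-8.1,-3.6],"angular": [0,0,3.59]},
  {"gripper": 255,"travel": [1.26,-8.25,-3.6],"angular": [0,0,3.59]},
  {"gripper": 255,"travel": [1.26,-8.25,-3.6],"angular": [0,0,3.59]},
  {"gripper": 255,"travel": [1.26,-8.25,-3.6],"angular": [0,0,3.59]},
  {"gripper": 255,"travel": [1.26,-8.25,-3.6],"angular": [0,0,3.59]},
])

```text
time_s: 4.85
tcp_pos: [0.4833, -0.1179, 0.158]
ee_rot: [180.0, -0.1, 167.8]
ft_force: [-0.4, 1.0, -3.3]
width: 0.646
grip_force: 54.9
```

```bash
python3 - <<'E'
from rig import monitor, optics
import cv2
s=monitor.observe();print(s['tcp_pos'],s['ee_rot'],s['ft_force'],optics.camera_info('wrist'))
im=optics.get_image('wrist')[...,::-1];cv2.imwrite('pics/w2.png',cv2.resize(im[20:400,140:500],None,fx=1.5,fy=1.5,interpolation=cv2.INTER_CUBIC))
cv2.imwrite('pics/t2.png',optics.get_image('top')[...,::-1])
E
```

```text
[ 0.48325704 -0.11793635  0.15796785] [ 1.79964586e+02 -6.83886669e-02  1.67819963e+02] [-0.36910622  0.99241567 -3.25485855] {'fx': 309.70691628693146, 'fy': 309.70691628693146, 'cx': 315.36962507700173, 'cy': 199.81709264829266, 'xyz': array([ 0.40864312, -0.10203305,  0.30031176]), 'attitude': array([1.62533834e+02, 8.79454782e-04, 7.77994032e+01])}
```

View pics/w2.png

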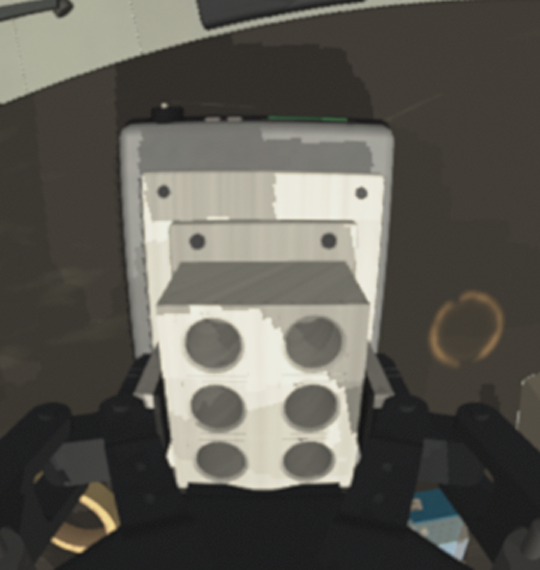

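The held block sits square in the gripper. In the crop its near foot edge runs from (171,222) to (356,222), and the plate's front edge from (143,172) to (384,176).

```bash
python3 - <<'E'
from h import *
c=optics.camera_info('wrist')
t=lambda L:np.array(L)/1.5+[140,20]-.2
def rep(n,P,back):
    d=P[1]-P[0]; th=np.arctan2(-d[0],d[1]); e=np.array([np.cos(th),np.sin(th)])
    a=np.radians(-12.2);e=np.array([np.cos(a),np.sin(a)])
    print(n,np.degrees(th),np.linalg.norm(d),'ref',P.mean(0)[:2]+back*e)
# image left = world -y? (camera yaw ~78, x right)
rep('foot',wray(t([(171,222),(356,222)]),.1505,c),.045)
rep('plate',wray(t([(143,172),(384,176)]),.070,c),.104)
rep('box',wray(t([(122,150),(393,150)]),.055,c),0)
E
```

```text
foot -12.187395315992877 0.06170634657947567 ref [ 0.48271423 -0.11815712]
plate -13.150291299621298 0.12201238380587053 ref [ 0.53181428 -0.12873426]
box -12.321302086832592 0.14582984028597915 ref [ 0.41768829 -0.10759706]
```

servo_tool([
  {"gripper": 255,"travel": [-0.06,0,0.5],"angular": [0,0,0]},
  {"gripper": 255,"travel": [-0.06,0,1.0],"angular": [0,0,0]},
  {"gripper": 255,"travel": [-0.06,0,1.35],"angular": [0,0,0]},
  {"gripper": 255,"travel": [-0.06,0,1.5],"angular": [0,0,0]},
  {"gripper": 255,"travel": [-0.06,0,1.55],"angular": [0,0,0]},
  {"gripper": 255,"travel": [-0.06,0,1.55],"angular": [0,0,0]},
  {"gripper": 255,"travel": [-0.06,0,1.55],"angular": [0,0,0]},
])

```text
time_s: 5.65
tcp_pos: [0.4869, -0.1201, 0.0975]
ee_rot: [-180.0, 0.1, 167.7]
ft_force: [0.3, 0.0, -3.2]
width: 0.649
grip_force: 54.9
```

servo_tool([
  {"gripper": 255,"travel": [0.04,0.01,0.08],"angular": [0,0,0]},
  {"gripper": 255,"travel": [0.04,0.01,0.14],"angular": [0,0,0]},
  {"gripper": 255,"travel": [0.04,0.01,0.18],"angular": [0,0,0]},
  {"gripper": 255,"travel": [0.04,0.01,0.21],"angular": [0,0,0]},
  {"gripper": 255,"travel": [0.04,0.01,0.23],"angular": [0,0,0]},
  {"gripper": 255,"travel": [0.04,0.01,0.23],"angular": [0,0,0]},
])

```text
time_s: 6.25
tcp_pos: [0.4846, -0.1191, 0.0875]
ee_rot: [-180.0, 0.0, 167.7]
ft_force: [-0.5, 0.1, -0.9]
width: 0.648
grip_force: 55.1
```

servo_tool([
  {"gripper": 255,"travel": [0,0,0.0125],"angular": [0,0,0]},
  {"gripper": 255,"travel": [0,0,0.025],"angular": [0,0,0]},
  {"gripper": 255,"travel": [0,0,0.025],"angular": [0,0,0]},
  {"gripper": 255,"travel": [0,0,0.025],"angular": [0,0,0]},
])

```text
time_s: 6.65
tcp_pos: [0.4846, -0.1191, 0.0864]
ee_rot: [-180.0, 0.0, 167.7]
ft_force: [-0.8, 0.4, -0.2]
width: 0.645
grip_force: 55.2
```

servo_tool([
  {"gripper": 255,"travel": [0,0,0.0125],"angular": [0,0,0]},
  {"gripper": 255,"travel": [0,0,0.025],"angular": [0,0,0]},
  {"gripper": 255,"travel": [0,0,0.025],"angular": [0,0,0]},
  {"gripper": 255,"travel": [0,0,0.025],"angular": [0,0,0]},
])

```text
time_s: 7.05
tcp_pos: [0.4846, -0.1191, 0.0856]
ee_rot: [-180.0, 0.0, 167.7]
ft_force: [-2.5, 1.4, 3.4]
width: 0.647
grip_force: 55.8
```

servo_tool([
  {"gripper": 255,"travel": [0,0,0.0125],"angular": [0,0,0]},
  {"gripper": 255,"travel": [0,0,0.0125],"angular": [0,0,0]},
  {"gripper": 255,"travel": [0,0,0.0125],"angular": [0,0,0]},
])

```text
time_s: 7.35
tcp_pos: [0.4846, -0.1191, 0.0856]
ee_rot: [-180.0, -0.0, 167.7]
ft_force: [-4.2, 2.2, 6.8]
width: 0.643
grip_force: 56.3
```

```bash
python3 - <<'E'
from rig import monitor
s=monitor.observe();print(s['tcp_pos'],s['ee_rot'],s['ft_force'],s['wrist_torque'])
E
```

```text
[ 0.4845847  -0.11908235  0.08555558] [-1.79998502e+02 -1.54704518e-02  1.67728776e+02] [-4.18035238  2.17080638  6.77840413] [ 0.23338602  0.55716269 -0.06068241]
```

servo_tool([
  {"gripper": 255,"travel": [-0.03,0,0],"angular": [0,0,0]},
  {"gripper": 255,"travel": [-0.06,0,0],"angular": [0,0,0]},
  {"gripper": 255,"travel": [-0.09,0,0],"angular": [0,0,0]},
  {"gripper": 255,"travel": [-0.12,0,0],"angular": [0,0,0]},
  {"gripper": 255,"travel": [-0.15,0,0],"angular": [0,0,0]},
  {"gripper": 255,"travel": [-0.15,0,0],"angular": [0,0,0]},
])

```text
time_s: 7.95
tcp_pos: [0.4897, -0.1202, 0.0857]
ee_rot: [-180.0, -0.1, 167.7]
ft_force: [-6.3, 1.4, 10.2]
width: 0.652
grip_force: 56.5
```

servo_tool([
  {"gripper": 255,"travel": [-0.03,0,-0.01],"angular": [0,0,0]},
  {"gripper": 255,"travel": [-0.06,0,-0.01],"angular": [0,0,0]},
  {"gripper": 255,"travel": [-0.1,0,-0.01],"angular": [0,0,0]},
  {"gripper": 255,"travel": [-0.14,0,-0.01],"angular": [0,0,0]},
  {"gripper": 255,"travel": [-0.18,0,-0.01],"angular": [0,0,0]},
  {"gripper": 255,"travel": [-0.22,0,-0.01],"angular": [0,0,0]},
  {"gripper": 255,"travel": [-0.25,0,-0.01],"angular": [0,0,0]},
  {"gripper": 255,"travel": [-0.25,0,-0.01],"angular": [0,0,0]},
])

```text
time_s: 8.75
tcp_pos: [0.4995, -0.1223, 0.0857]
ee_rot: [-180.0, -0.1, 167.7]
ft_force: [-6.2, 1.4, 6.7]
width: 0.649
grip_force: 56.2
```

```bash
python3 - <<'E'
from rig import monitor
s=monitor.observe();print(s['tcp_pos'],s['ee_rot'],s['ft_force'],s['wrist_torque'])
E
```

```text
[ 0.49946561 -0.12232217  0.08568782] [-1.79994482e+02 -1.31227089e-01  1.67747211e+02] [-6.1859176   1.43306188  6.73679454] [ 2.59310027e-01  8.20725980e-01 -4.64723560e-04]
```

servo_tool([
  {"gripper": 255,"travel": [-0.04,0,0],"angular": [0,0,0]},
  {"gripper": 255,"travel": [-0.08,0,0],"angular": [0,0,0]},
  {"gripper": 255,"travel": [-0.12,0,0],"angular": [0,0,0]},
  {"gripper": 255,"travel": [-0.16,0,0],"angular": [0,0,0]},
  {"gripper": 255,"travel": [-0.18,0,0],"angular": [0,0,0]},
])

```text
time_s: 9.25
tcp_pos: [0.5063, -0.1238, 0.0857]
ee_rot: [-180.0, -0.2, 167.7]
ft_force: [-7.2, 1.8, 8.9]
width: 0.648
grip_force: 56.3
```

servo_tool([
  {"gripper": 255,"travel": [-0.03,0,-0.005],"angular": [0,0,0]},
  {"gripper": 255,"travel": [-0.06,0,-0.005],"angular": [0,0,0]},
  {"gripper": 255,"travel": [-0.09,0,-0.005],"angular": [0,0,0]},
  {"gripper": 255,"travel": [-0.12,0,-0.005],"angular": [0,0,0]},
])

```text
time_s: 9.65
tcp_pos: [0.5108, -0.1248, 0.0857]
ee_rot: [-180.0, -0.2, 167.7]
ft_force: [-5.8, 0.0, 6.9]
width: 0.647
grip_force: 56.2
```

servo_tool([
  {"gripper": 255,"travel": [-0.02,-0.01,0],"angular": [0,0,0]},
  {"gripper": 255,"travel": [-0.045,-0.01,0],"angular": [0,0,0]},
  {"gripper": 255,"travel": [-0.07,-0.01,0],"angular": [0,0,0]},
])

```text
time_s: 9.95
tcp_pos: [0.5134, -0.1256, 0.0858]
ee_rot: [180.0, -0.2, 167.7]
ft_force: [-7.0, 1.4, 7.1]
width: 0.645
grip_force: 56.3
```

```bash
python3 - <<'E'
from rig import monitor
s=monitor.observe();print(s['tcp_pos'],s['ee_rot'],s['ft_force'],s['wrist_torque'])
E
```

```text
[ 0.51339314 -0.12558754  0.08576819] [179.98804869  -0.19539741 167.74274218] [-7.03617266  1.38317672  7.09796974] [2.87305120e-01 1.01834441e+00 7.91441570e-04]
```

servo_tool([
  {"gripper": 255,"travel": [-0.03,0,0],"angular": [0,0,0]},
  {"gripper": 255,"travel": [-0.06,0,0],"angular": [0,0,0]},
  {"gripper": 255,"travel": [-0.09,0,0],"angular": [0,0,0]},
  {"gripper": 255,"travel": [-0.12,0,0],"angular": [0,0,0]},
])

```text
time_s: 10.35
tcp_pos: [0.5181, -0.1267, 0.0858]
ee_rot: [180.0, -0.2, 167.7]
ft_force: [-6.2, 0.5, 7.6]
width: 0.644
grip_force: 56.3
```

servo_tool([
  {"gripper": 255,"travel": [-0.03,-0.006,0],"angular": [0,0,0]},
  {"gripper": 255,"travel": [-0.06,-0.006,0],"angular": [0,0,0]},
  {"gripper": 255,"travel": [-0.09,-0.006,0],"angular": [0,0,0]},
  {"gripper": 255,"travel": [-0.11,-0.006,0],"angular": [0,0,0]},
])

```text
time_s: 10.75
tcp_pos: [0.5223, -0.1279, 0.0858]
ee_rot: [180.0, -0.2, 167.7]
ft_force: [-6.5, 1.2, 8.0]
width: 0.648
grip_force: 56.3
```

servo_tool([
  {"gripper": 255,"travel": [-0.02,0,0],"angular": [0,0,0]},
  {"gripper": 255,"travel": [-0.04,0,0],"angular": [0,0,0]},
  {"gripper": 255,"travel": [-0.06,0,0],"angular": [0,0,0]},
])

```text
time_s: 11.05
tcp_pos: [0.5247, -0.1284, 0.0858]
ee_rot: [180.0, -0.2, 167.7]
ft_force: [-5.9, 2.0, 6.7]
width: 0.648
grip_force: 56.3
```

servo_tool([
  {"gripper": 255,"travel": [-0.02,0,0],"angular": [0,0,0]},
  {"gripper": 255,"travel": [-0.04,0,0],"angular": [0,0,0]},
  {"gripper": 255,"travel": [-0.04,0,0],"angular": [0,0,0]},
])

```text
time_s: 11.35
tcp_pos: [0.5264, -0.1288, 0.0858]
ee_rot: [180.0, -0.2, 167.7]
ft_force: [-4.7, 1.2, 5.8]
width: 0.647
grip_force: 56.2
```

servo_tool([
  {"gripper": 255,"travel": [-0.02,0,0.005],"angular": [0,0,0]},
  {"gripper": 255,"travel": [-0.04,0,0.005],"angular": [0,0,0]},
  {"gripper": 255,"travel": [-0.04,0,0.005],"angular": [0,0,0]},
])

```text
time_s: 11.65
tcp_pos: [0.5268, -0.1289, 0.0859]
ee_rot: [180.0, -0.3, 167.8]
ft_force: [-9.0, 2.1, 11.8]
width: 0.643
grip_force: 56.8
```

servo_tool([
  {"gripper": 255,"travel": [-0.02,0,-0.005],"angular": [0,0,0]},
  {"gripper": 255,"travel": [-0.04,0,-0.01],"angular": [0,0,0]},
  {"gripper": 255,"travel": [-0.04,0,-0.01],"angular": [0,0,0]},
])

```text
time_s: 11.95
tcp_pos: [0.527, -0.1289, 0.086]
ee_rot: [180.0, -0.6, 167.8]
ft_force: [-11.7, 2.3, 13.7]
width: 0.647
grip_force: 56.9
```

```bash
python3 - <<'E'
from rig import monitor
s=monitor.observe();print(s['tcp_pos'],s['ee_rot'],s['ft_force'],s['wrist_torque'])
E
```

```text
[ 0.52695064 -0.12892066  0.08600061] [179.99974772  -0.55545735 167.76540248] [-11.71543718   2.25343116  13.69402144] [ 0.394482    1.9908884  -0.05533703]
```

servo_tool([
  {"gripper": 255,"travel": [0,0,-0.01],"angular": [0,-0.05,0]},
  {"gripper": 255,"travel": [0,0,-0.01],"angular": [0,-0.1,0]},
  {"gripper": 255,"travel": [0,0,-0.01],"angular": [0,-0.1,0]},
])

```text
time_s: 12.25
tcp_pos: [0.5269, -0.1289, 0.0856]
ee_rot: [180.0, 0.1, 167.8]
ft_force: [-10.4, 1.5, 8.6]
width: 0.644
grip_force: 56.6
```

```bash
python3 - <<'E'
from rig import monitor
s=monitor.observe();print(s['tcp_pos'],s['ee_rot'],s['ft_force'],s['wrist_torque'])
E
```

```text
[ 0.52688482 -0.12889237  0.08564348] [1.79999579e+02 7.91312770e-02 1.67763985e+02] [-10.44905613   1.5285107    8.55255852] [0.31290211 1.71986567 0.00286476]
```

servo_tool([
  {"gripper": 255,"travel": [-0.015,0,-0.003],"angular": [0,-0.02,0]},
  {"gripper": 255,"travel": [-0.03,0,-0.005],"angular": [0,-0.03,0]},
  {"gripper": 255,"travel": [-0.03,0,-0.005],"angular": [0,-0.03,0]},
])

```text
time_s: 12.55
tcp_pos: [0.5269, -0.1289, 0.0856]
ee_rot: [180.0, 0.1, 167.8]
ft_force: [-13.7, 2.6, 11.1]
width: 0.648
grip_force: 56.6
```

```bash
python3 - <<'E'
from rig import monitor
s=monitor.observe();print(s['tcp_pos'],s['ee_rot'],s['ft_force'],s['wrist_torque'])
E
```

```text
[ 0.52690582 -0.12889869  0.0856251 ] [1.79995403e+02 7.27757567e-02 1.67765622e+02] [-13.67334129   2.62540895  11.09383919] [ 0.31164709  2.15957877 -0.02504584]
```

servo_tool([
  {"gripper": 255,"travel": [-0.01,0,-0.01],"angular": [0,-0.01,0]},
  {"gripper": 255,"travel": [-0.02,0,-0.02],"angular": [0,-0.02,0]},
  {"gripper": 255,"travel": [-0.02,0,-0.02],"angular": [0,-0.02,0]},
])

```text
time_s: 12.85
tcp_pos: [0.5273, -0.129, 0.0857]
ee_rot: [180.0, 0.2, 167.8]
ft_force: [-11.0, 1.0, 8.1]
width: 0.646
grip_force: 56.3
```

```bash
python3 - <<'E'
from rig import monitor
s=monitor.observe();print(s['tcp_pos'],s['ee_rot'],s['ft_force'],s['wrist_torque'])
E
```

```text
[ 0.52733332 -0.12896505  0.08565143] [1.79994607e+02 1.65750476e-01 1.67771184e+02] [-10.99294728   1.03567563   8.11795179] [ 0.26286337  2.08362738 -0.02000555]
```

servo_tool([
  {"gripper": 255,"travel": [-0.01,-0.005,-0.004],"angular": [0,0,0]},
  {"gripper": 255,"travel": [-0.025,-0.005,-0.008],"angular": [0,0,0]},
  {"gripper": 255,"travel": [-0.04,-0.005,-0.01],"angular": [0,0,0]},
])

```text
time_s: 13.15
tcp_pos: [0.5283, -0.1292, 0.0858]
ee_rot: [180.0, 0.1, 167.8]
ft_force: [-12.5, 3.0, 7.1]
width: 0.646
grip_force: 56.3
```

```bash
python3 - <<'E'
from rig import monitor
s=monitor.observe();print(s['tcp_pos'],s['ee_rot'],s['ft_force'],s['wrist_torque'])
E
```

```text
[ 0.52832161 -0.12918971  0.08575419] [1.79977336e+02 8.14960985e-02 1.67773895e+02] [-12.49695754   3.00546122   7.14780773] [ 0.35319887  2.22305157 -0.05260501]
```

servo_tool([
  {"gripper": 255,"travel": [-0.015,0,-0.002],"angular": [0,0,0]},
  {"gripper": 255,"travel": [-0.03,0,-0.004],"angular": [0,0,0]},
  {"gripper": 255,"travel": [-0.04,0,-0.005],"angular": [0,-0.01,0]},
])

```text
time_s: 13.45
tcp_pos: [0.5294, -0.1294, 0.0857]
ee_rot: [180.0, 0.1, 167.8]
ft_force: [-13.2, 2.1, 7.0]
width: 0.646
grip_force: 56.3
```

```bash
python3 - <<'E'
from rig import monitor
s=monitor.observe();print(s['tcp_pos'],s['ee_rot'],s['ft_force'],s['wrist_torque'])
E
```

```text
[ 0.52936829 -0.12944626  0.08574408] [1.79976184e+02 6.60016194e-02 1.67774398e+02] [-13.24050416   2.05446841   6.99023404] [ 0.36290187  2.33408629 -0.06386862]
```

servo_tool([
  {"gripper": 255,"travel": [-0.015,0,-0.002],"angular": [0,0,0]},
  {"gripper": 255,"travel": [-0.03,0,-0.003],"angular": [0,0,0]},
  {"gripper": 255,"travel": [-0.03,0,-0.003],"angular": [0,0,0]},
])

```text
time_s: 13.75
tcp_pos: [0.5304, -0.1297, 0.0856]
ee_rot: [180.0, 0.1, 167.8]
ft_force: [-14.0, 1.7, 7.2]
width: 0.646
grip_force: 56.3
```

```bash
python3 - <<'E'
from rig import monitor
s=monitor.observe();print(s['tcp_pos'],s['ee_rot'],s['ft_force'],s['wrist_torque'])
E
```

```text
[ 0.53043378 -0.12965459  0.08557157] [1.79974514e+02 7.07447152e-02 1.67770636e+02] [-14.00140382   1.69847874   7.22982397] [ 0.23030578  2.0994504  -0.10138015]
```

servo_tool([
  {"gripper": 255,"travel": [-0.01,0,0],"angular": [0,0,0]},
  {"gripper": 255,"travel": [-0.01,0,0],"angular": [0,0,0]},
])

```text
time_s: 13.95
tcp_pos: [0.5305, -0.1297, 0.0856]
ee_rot: [180.0, 0.0, 167.8]
ft_force: [-14.0, 2.2, 7.4]
width: 0.652
grip_force: 56.3
```

```bash
python3 - <<'E'
from rig import monitor,optics
import cv2
s=monitor.observe();print(s['tcp_pos'],s['ft_force'],s['wrist_torque'])
im=optics.get_image('wrist')[...,::-1]
cv2.imwrite('pics/w3.png',cv2.resize(im[60:360,200:430],None,fx=2,fy=2,interpolation=cv2.INTER_CUBIC))
E
```

```text
[ 0.53048328 -0.12967413  0.08561837] [-13.96844604   2.1987476    7.44457979] [ 0.24933204  2.20558582 -0.01702465]
```

View pics/w3.png

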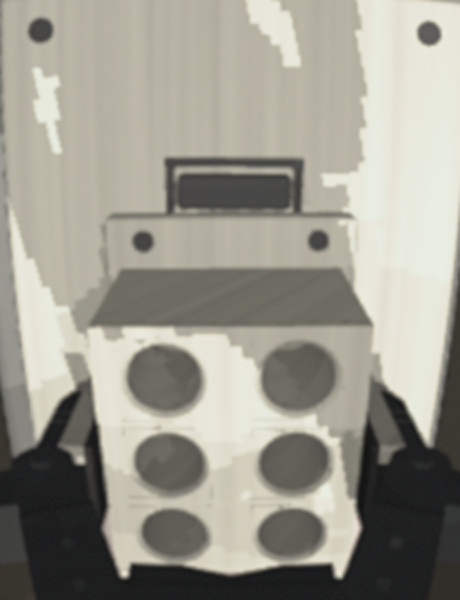

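The catch bar shows at crop (177–291, 174–208), in its slot just in front of the foot, and it looks raised. I'll unload gently and test that it holds.

servo_tool([
  {"gripper": 255,"travel": [0.03,0,-0.005],"angular": [0,0,0]},
  {"gripper": 255,"travel": [0.06,0,-0.01],"angular": [0,0,0]},
  {"gripper": 255,"travel": [0.08,0,-0.015],"angular": [0,0,0]},
  {"gripper": 255,"travel": [0.08,0,-0.015],"angular": [0,0,0]},
])

```text
time_s: 14.4
tcp_pos: [0.5296, -0.1295, 0.0856]
ee_rot: [180.0, 0.4, 167.7]
ft_force: [-4.4, 0.4, -1.7]
width: 0.65
grip_force: 55.1
```

```bash
python3 - <<'E'
from rig import monitor
s=monitor.observe();print(s['tcp_pos'],s['ee_rot'],s['ft_force'],s['wrist_torque'])
E
```

```text
[ 0.52964814 -0.12950667  0.08559106] [179.9770685    0.38428844 167.74889169] [-4.35709151  0.41552414 -1.68238543] [ 0.10145481  1.27022086 -0.00582306]
```

servo_tool([
  {"gripper": 255,"travel": [0.02,0,0],"angular": [0,0.03,0]},
  {"gripper": 255,"travel": [0.04,0,0],"angular": [0,0.06,0]},
  {"gripper": 255,"travel": [0.06,0,0],"angular": [0,0.06,0]},
  {"gripper": 255,"travel": [0.06,0,0],"angular": [0,0.06,0]},
])

```text
time_s: 14.8
tcp_pos: [0.5296, -0.1294, 0.0865]
ee_rot: [180.0, 0.3, 167.7]
ft_force: [-5.5, 0.4, -8.5]
width: 0.65
grip_force: 54.6
```

```bash
python3 - <<'E'
from rig import monitor
s=monitor.observe();print(s['tcp_pos'],s['ee_rot'],s['ft_force'],s['wrist_torque'])
E
```

```text
[ 0.52957795 -0.1294205   0.08650866] [179.96550335   0.32544025 167.72944257] [-5.5014935   0.43078709 -8.52071587] [ 0.11531455  1.03856924 -0.0169636 ]
```

servo_tool([
  {"gripper": 255,"travel": [0,0,0.02],"angular": [0,0,0]},
  {"gripper": 255,"travel": [0,0,0.03],"angular": [0,0,0]},
  {"gripper": 255,"travel": [0,0,0.03],"angular": [0,0,0]},
])

```text
time_s: 15.1
tcp_pos: [0.5298, -0.1295, 0.0865]
ee_rot: [180.0, 0.3, 167.7]
ft_force: [-7.7, 0.9, -5.3]
width: 0.648
grip_force: 54.9
```

```bash
python3 - <<'E'
from rig import monitor
s=monitor.observe();print(s['tcp_pos'],s['ee_rot'],s['ft_force'],s['wrist_torque'])
E
```

```text
[ 0.52980615 -0.12947562  0.08650842] [179.97181785   0.32179458 167.74601229] [-7.69756446  0.85496592 -5.29225304] [ 0.21481937  1.39026183 -0.06213249]
```

servo_tool([
  {"gripper": 255,"travel": [0.01,0,0.015],"angular": [0,0.02,0]},
  {"gripper": 255,"travel": [0.02,0,0.03],"angular": [0,0.04,0]},
  {"gripper": 255,"travel": [0.03,0,0.03],"angular": [0,0.05,0]},
  {"gripper": 255,"travel": [0.03,0,0.03],"angular": [0,0.05,0]},
])

```text
time_s: 15.5
tcp_pos: [0.5298, -0.1295, 0.0864]
ee_rot: [180.0, 0.2, 167.7]
ft_force: [-6.7, 1.5, -2.3]
width: 0.648
grip_force: 55.4
```

```bash
python3 - <<'E'
from rig import monitor,optics
import cv2
s=monitor.observe();print(s['tcp_pos'],s['ee_rot'],s['ft_force'],s['wrist_torque'])
im=optics.get_image('wrist')[...,::-1]
im2=cv2.resize(im[120:200,260:370],None,fx=4,fy=4,interpolation=cv2.INTER_CUBIC)
sc=optics.get_image('scene')[...,::-1]
sc=cv2.resize(sc[200:340,280:440],None,fx=2.75,fy=2.75,interpolation=cv2.INTER_CUBIC)
import numpy as np
o=np.zeros((max(im2.shape[0],sc.shape[0]),im2.shape[1]+0,3),np.uint8)
cv2.imwrite('pics/w4.png',np.vstack([im2[:200],]) if 0 else im2); cv2.imwrite('pics/s4.png',sc)
E
```

```text
[ 0.52978808 -0.12949417  0.08642607] [1.79976067e+02 1.71132371e-01 1.67741534e+02] [-6.7125208   1.51563197 -2.29063347] [0.19861928 1.21690401 0.01804199]
```

View pics/w4.png

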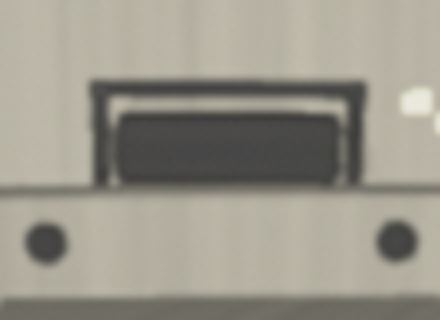

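The whole catch bar is now visible and clear of the foot edge at crop y≈187, so it has sprung up in front of the foot. I'll press down slightly and open.

servo_tool([
  {"gripper": 255,"travel": [0.01,0,0.015],"angular": [0,0.01,0]},
  {"gripper": 255,"travel": [0.02,0,0.03],"angular": [0,0.02,0]},
  {"gripper": 255,"travel": [0.02,0,0.03],"angular": [0,0.02,0]},
])

```text
time_s: 15.9
tcp_pos: [0.5297, -0.1295, 0.0858]
ee_rot: [180.0, 0.1, 167.7]
ft_force: [-7.2, 1.9, -0.7]
width: 0.645
grip_force: 55.5
```

```bash
python3 - <<'E'
from rig import monitor
s=monitor.observe();print(s['tcp_pos'],s['ee_rot'],s['ft_force'],s['wrist_torque'])
E
```

```text
[ 0.52965891 -0.12951033  0.08580032] [1.79984505e+02 1.38719470e-01 1.67744029e+02] [-7.19487432  1.86462996 -0.69129706] [0.33593791 1.06556483 0.03384492]
```

servo_tool([
  {"gripper": 255,"travel": [0.02,0,0.01],"angular": [0,0,0]},
  {"gripper": 255,"travel": [0.04,0,0.02],"angular": [0,0,0]},
  {"gripper": 255,"travel": [0.05,0,0.03],"angular": [0,0,0]},
  {"gripper": 255,"travel": [0.05,0,0.03],"angular": [0,0,0]},
])

```text
time_s: 16.3
tcp_pos: [0.5296, -0.1295, 0.0857]
ee_rot: [180.0, 0.4, 167.7]
ft_force: [-4.4, 1.7, 3.2]
width: 0.647
grip_force: 56.0
```

```bash
python3 - <<'E'
from rig import monitor
s=monitor.observe();print(s['tcp_pos'],s['ee_rot'],s['ft_force'],s['wrist_torque'])
E
```

```text
[ 0.52955204 -0.12949621  0.08568276] [179.98632937   0.38194778 167.72690057] [-4.38599324  1.66978472  3.20519748] [ 0.38300105  0.93963609 -0.01165765]
```

servo_tool([
  {"gripper": 0,"travel": [0,0,0],"angular": [0,0,0]},
  {"gripper": 0,"travel": [0,0,0],"angular": [0,0,0]},
  {"gripper": 0,"travel": [0,0,0],"angular": [0,0,0]},
  {"gripper": 0,"travel": [0,0,0],"angular": [0,0,0]},
  {"gripper": 0,"travel": [0,0,-0.3],"angular": [0,0,0]},
  {"gripper": 0,"travel": [0,0,-0.8],"angular": [0,0,0]},
  {"gripper": 0,"travel": [0,0,-1.5],"angular": [0,0,0]},
  {"gripper": 0,"travel": [0,0,-2.3],"angular": [0,0,0]},
  {"gripper": 0,"travel": [0.8,0,-3.0],"angular": [0,0,0]},
  {"gripper": 0,"travel": [1.0,0,-3.0],"angular": [0,0,0]},
  {"gripper": 0,"travel": [1.0,0,-3.0],"angular": [0,0,0]},
])

```text
time_s: 17.4
tcp_pos: [0.4881, -0.1207, 0.2045]
ee_rot: [-180.0, 0.3, 167.7]
ft_force: [-0.9, -0.5, 0.4]
width: 1.001
grip_force: 0.0
```

```bash
python3 - <<'E'
from rig import monitor,optics
import cv2
s=monitor.observe();print(s['tcp_pos'],s['ft_force'])
im=optics.get_image('wrist')[...,::-1]
sc=optics.get_image('scene')[...,::-1]
im=cv2.resize(im[60:300,200:430],(575,600),interpolation=cv2.INTER_CUBIC)
cv2.imwrite('pics/w5.png',im)
E
```

```text
[ 0.48811493 -0.12066018  0.20448868] [-0.940287   -0.5404232   0.43198249]
```

View pics/w5.png

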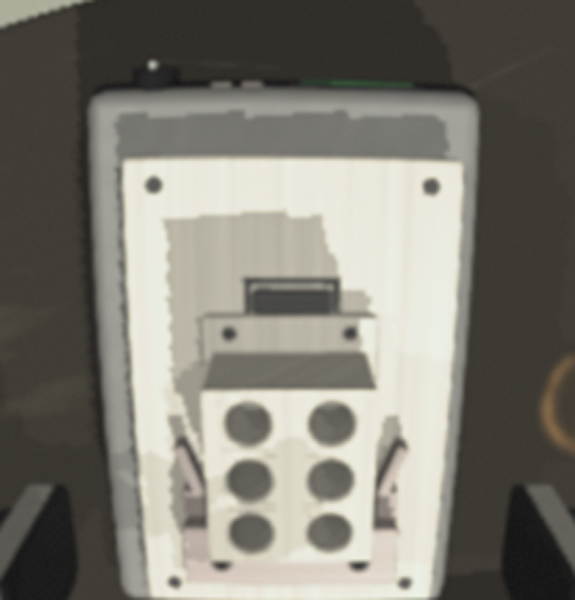

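The block sits flat between the cheeks. The catch bar at (293,298) is up against the foot edge at y≈315, and nothing touches the robot. I'm handing the job in.

```bash
python3 -c "
from rig import finish_job
print(finish_job())"
```

```text
the job is handed in; nothing more can be done
None
```

The block is seated under the lip, and the last wrist picture shows the catch up in front of its foot. It held against a gentle pull back before I let go. The gripper was clear of everything when I handed the job in, at about 17.5 s.

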